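# Clamp a freshly glued model turret in the bonding press

## Task

Slide the carriage by its upright tab along the track until the glued model turret sits centred under the plunger of the little bonding press, leaving the plunger up meanwhile. Then push the spring-loaded plunger straight down by its round knob until the 10 mm foam pad under it is squashed on the turret's hatch to about half its thickness (never flat), keep it there for at least three seconds, and finish while still holding it down like that. Leave the other things on the bench where they are.

Things in the scene. Friction and masses are not known exactly. Their poses are not given: they have to be found in the camera images.
- track: fixed aluminium track lying on the bench, 100 mm wide (its x) and 380 mm long (its y, the sliding direction); origin on the bench surface on the centre line, from 220 mm behind (-y) to 160 mm ahead (+y). z up. A carriage (plate 70 mm wide, 155 mm long, top face 28 mm above the bench) rides on it. All the press's parts share the track's yaw
- carriage (a joint): position of the carriage along the track, in m: 0 to 0.200, growing along the track's +y; it drags with about 2 N and stays where it is left. At the start it is 50 mm or more short of the place under the plunger
- tab_top (a point): centre of the top of the carriage's black upright tab, 76 mm above the bench: a block 24 mm across the track (x), 18 mm along it (y), standing 48 mm above the carriage plate, sides free. It is 95 mm behind (-y) the turret's centre. Same axes as the track
- hatch_top (a point): centre of the flat round hatch (32 mm across) on top of the olive-grey model turret (70 mm across, fixed to the carriage), 68 mm above the bench. Same axes as the track
- press_head: fixed aluminium press head, a C-frame: its 26 mm column stands 70 mm to the -x side of the track's centre line, with a horizontal arm 28 mm wide (top 130 mm above the bench) over the track, carrying the plunger. Origin on the bench surface straight below the plunger's axis, on the track's centre line; same axes as the track. It stands at a different place along the track each time
- knob_top (a point): centre of the flat top of the plunger's black round knob (40 mm across, 20 mm high), 198 mm above the bench when up; it moves down with the plunger, on the axis over press_head's origin
- plunger (a joint): how far the plunger is pushed down, in m: 0 up to 0.034 at its stop. A spring pushes it up: about 4.5 N to start plus 0.15 N per mm; released, it rises again. The foam meets the hatch at 20 mm; half squashed is 25 mm of travel
- pad_face (a point): centre of the underside of the dark round foam pad (28 mm across, 10 mm thick) under the plunger, 88 mm above the bench when up, that is 20 mm above the hatch's height
- foam (a joint): how much the foam pad is squashed, in m: 0 free, 0.005 half its thickness, 0.010 flat. It yields as a spring: about 1 N plus 0.9 N per mm, so with the plunger half squashed the push on the knob is about 13 N in all
- paint_jar: bystander: small paint jar, 34 mm across, 45 mm high, beside the track; origin under its centre
- cement_bottle: bystander: amber cement bottle, 38 mm across, 75 mm high, beside the track; origin under its centre
- hull_tub: bystander: olive model hull tub, 79 x 125 x 28 mm, beside the track; origin under its centre
- sprue: bystander: flat olive sprue frame, 106 x 176 x 6 mm; origin under its centre
- screwdriver: bystander: small screwdriver lying down, 160 mm long
- brush_mug: bystander: white mug, 72 mm across, 90 mm high; origin under its centre
- parts_tray: bystander: white low tray with dividers, 110 x 160 x 25 mm; origin under its centre
Not all that is in view belongs to the job. Leave any red look-alike of the press_head alone.

How it is judged:
By the outcome, as a careful person would: the job done as asked, in the order asked, and still so for the second after the job is handed in, while the arm keeps its last pose, push and grip.
It also fails if it takes over 51 s, if anything falls off the work surface, if the arm or the gripper's body presses on something with over 40 N, if the wrist force passes 120 N, or if a joint passes its speed limit or range.

## Robot

A 7-joint arm with a two-finger parallel gripper is mounted at the origin on the work surface. World frame = base frame: x ahead of the robot, y to its left, z up, the work surface at z = 0. Lengths are in m, angles in degrees, forces in N, time in s.
With the tool pointing down it reaches from about 0.35 to 0.775 m from the base axis. Payload 3.1 kg.
Tool frame: the origin (TCP) lies on the centre line of the jaws, within the pads' length; the fingertips stand 17 mm ahead of it and the grasp point (between the pads) lies 2 mm behind it (robot.tip_reach is the distance from the TCP to the fingertips, in m); z points along the fingers, y is the line along which they close (so a half turn about z gives the same grasp; the last joint's range is limited). The gripper opens to 85 mm and grips with 20 to 120 N. Pads are 22 mm wide; open, the fingers measure 114 mm over their backs; the gripper's body (76 mm by 85 mm) begins 54 mm behind the grasp point. The pads swing forward as they close: fully open they stand 13 mm farther back than shut.
Start: joints at [71.752, 17.813, 0.802, 86.603, -0.252, 75.585, -1.558], TCP at [0.15, -0.529, 0.248] pointing down, gripper open.
Joint ranges: [-154.91, 154.91], [-16.99, 109.72], [-72.82, 74.43], [7.12, 147.25], [-82.49, 262.49], [11.32, 116.49], [-174.64, 174.64]. Speed limits (degrees/s): [159.86, 159.86, 180, 180, 180, 180, 180].

## Interface

Orientations are given as [roll, pitch, yaw] about the fixed x, y, z axes, in that order (R = Rz(yaw) Ry(pitch) Rx(roll)).
In Python, from station import robot, fingers, vision, workorder, recognise gives the robot as it stands. Calls block until the motion is done:
- robot.move_to(position, orientation): joint-space move of the TCP to a pose.
- robot.line_to(position, orientation=None, velocity=0.15, f_stop=None): straight line of the TCP; orientation=None keeps the orientation; velocity is the mean speed in m/s. With f_stop (N) it stops when the force on the tool has changed by that much, and returns True; else False.
- robot.move_j(angles): joint-space move.
- fingers.gripper_to(opening, force=None): opening from 0.0 (shut) to 1.0 (fully open); force is the grip in N (None keeps the last); returns when the fingers have stopped.
- robot.pause(seconds).
- robot.inverse_kinematics(position, orientation): joint angles nearest the present ones, or None.
- vision.grab_frame(name): name is "side" or "top"; returns the picture (384x512x3 uint8, red, green, blue); there is no depth.
- vision.calibration(name): a dict with "mtx" (3x3 intrinsics, pixels), "k1" (the pictures are not rectified: a ray, as slopes to the right and down, at radius r is drawn at 1 + k1 r^2 times it, then the intrinsics apply), "extrinsics" (4x4, takes a point from world to camera coordinates). Camera axes: x right, y up, looking along -z (the intrinsics and any distortion apply to the point x, -y, -z); pixel columns grow to the right and rows downward; lengths in m; the calibration is good to about 2 mm. A picture is of the moment at which its call begins. calibration takes no time and is no camera call.
A pose or a line that the arm cannot do raises robot.PlanningError and nothing moves.
- workorder.close_job(): hands the job in; it is judged then, once.
Trained networks look in the newest picture that a camera, given by its name, has taken for a name from the list of things; names that differ only in an ending like _2 or _b are one class to them, and where a whole thing is asked for, a point or a joint stands for the part that bears it (a point fixed in the world has none). Each returns a list of dicts, best first, with "p" (0 to 1); they miss things now and then, are a little off and sometimes report something else, mostly with a low value. They report only what shows in the picture. A call takes as long as a camera call. They do not tell look-alikes from the thing itself.
- recognise(label, camera): "rect" ([centre column, centre row, width, height] in pixels, round what is visible of it).
Readings, each from a call of its own:
- robot.current_time_s(): time.
- robot.current_joint_positions(): joint angles.
- robot.current_dq(): joint speeds.
- robot.current_joint_torque(): joint torques, N m.
- robot.current_tool_pos(): TCP position.
- robot.current_eef_rot(): TCP orientation.
- robot.current_contact_force(): force on the tool from outside, world axes, zero at the start.
- robot.current_torque(): the same for the moment, N m.
- robot.current_finger_gap(): opening from 0.0 (shut) to 1.0 (fully open).
- robot.current_gripper_force(): force on a finger pad.
Only numpy, scipy, OpenCV 4.12 (cv2) and the standard library are available. Lean on these libraries where they do the work, as an engineer would, in place of code of your own. Each camera call takes 0.05 s, during which the arm holds its last target. There are 200 camera calls.

## Working session

There is one attempt and no reset: what is moved stays moved. The work goes in short steps, each a Python script; the robot and the scene stay as the last script left them, time stands still between calls to the robot, and variables do not carry over. Pictures are saved under pics/ and viewed, at most 10 in all, crops included, and the job is handed in when it is done.

```bash
mkdir -p pics; ls
cat > h.py <<'E'
import numpy as np, cv2
from scipy.optimize import least_squares
from station import robot, fingers, vision, workorder, recognise
def proj(name,P):
    c=vision.calibration(name);M=np.array(c["mtx"]);E=np.array(c["extrinsics"])
    p=(E@np.c_[np.atleast_2d(P),np.ones(len(np.atleast_2d(P)))].T).T[:,:3]
    s=np.c_[p[:,0],-p[:,1]]/(-p[:,2:3]); s=s*(1+c["k1"]*(s**2).sum(1,keepdims=True))
    return np.c_[s,np.ones(len(s))]@M[:2].T
def at_z(name,uv,z):
    return least_squares(lambda q:proj(name,[q[0],q[1],z])[0]-uv,[0.5,0]).x
def tri(a,b):
    r=least_squares(lambda q:np.r_[proj("side",q)[0]-a,proj("top",q)[0]-b],[0.5,0,.1]); return r.x,r.fun
E
python3 - <<'E'
from h import *
for n in("side","top"):
    im=vision.grab_frame(n); cv2.imwrite(f"pics/{n}0.png",cv2.resize(im[:,:,::-1],(800,600),interpolation=cv2.INTER_CUBIC))
    E=np.array(vision.calibration(n)["extrinsics"]); print(n,(-E[:3,:3].T@E[:3,3]).round(3),vision.calibration(n)["mtx"],vision.calibration(n)["k1"])
    for l in("track","carriage","tab_top","hatch_top","press_head","knob_top","pad_face"):
        print(l,[(np.round(d["rect"],1).tolist(),round(d["p"],2)) for d in recognise(l,n)])
print(robot.current_time_s())
E
```

```text
pics
side [0.368 0.896 0.922] [[417.687169     0.         255.90247272]
 [  0.         417.687169   188.58568993]
 [  0.           0.           1.        ]] -0.12566460991356654
track [([239.4, 233.4, 59.4, 103.2], 0.8)]
carriage [([244.6, 198.7, 39.9, 36.4], 0.82), ([251.4, 142.1, 28.6, 36.1], 0.35), ([248.6, 225.1, 40.5, 57.5], 0.27)]
tab_top [([243.4, 197.2, 38.6, 32.8], 0.83)]
hatch_top [([243.4, 196.9, 36.6, 37.8], 0.87)]
press_head [([301.5, 245.8, 38.3, 62.3], 0.97), ([248.1, 226.7, 43.9, 62.0], 0.69), ([170.4, 279.6, 51.9, 64.3], 0.69)]
knob_top [([154.7, 265.6, 21.2, 40.4], 0.91), ([235.0, 210.8, 12.0, 38.5], 0.61), ([291.6, 233.3, 17.9, 38.5], 0.6)]
pad_face []
top [0.417 0.037 1.273] [[377.75301581   0.         254.84985345]
 [  0.         377.75301581 190.57506636]
 [  0.           0.           1.        ]] -0.11188448382618174
track [([240.1, 182.5, 112.6, 40.2], 0.81), ([133.0, 229.6, 53.8, 35.4], 0.21)]
carriage [([263.0, 182.4, 47.6, 28.4], 0.77)]
tab_top [([264.2, 181.4, 48.4, 29.7], 0.58)]
hatch_top [([264.8, 181.1, 49.4, 33.9], 0.8), ([132.8, 232.3, 52.4, 31.4], 0.34)]
press_head [([218.4, 191.0, 20.3, 40.6], 0.9), ([204.4, 239.4, 25.0, 33.9], 0.67), ([154.2, 146.1, 31.8, 45.1], 0.62), ([266.9, 182.0, 46.7, 31.4], 0.47)]
knob_top [([217.4, 175.8, 16.7, 11.0], 0.73), ([146.6, 131.4, 17.4, 17.9], 0.72), ([203.6, 228.0, 14.4, 14.2], 0.69), ([263.7, 181.3, 45.8, 34.4], 0.31)]
pad_face [([265.4, 182.6, 50.7, 28.1], 0.58)]
0.8
```

View pics/side0.png

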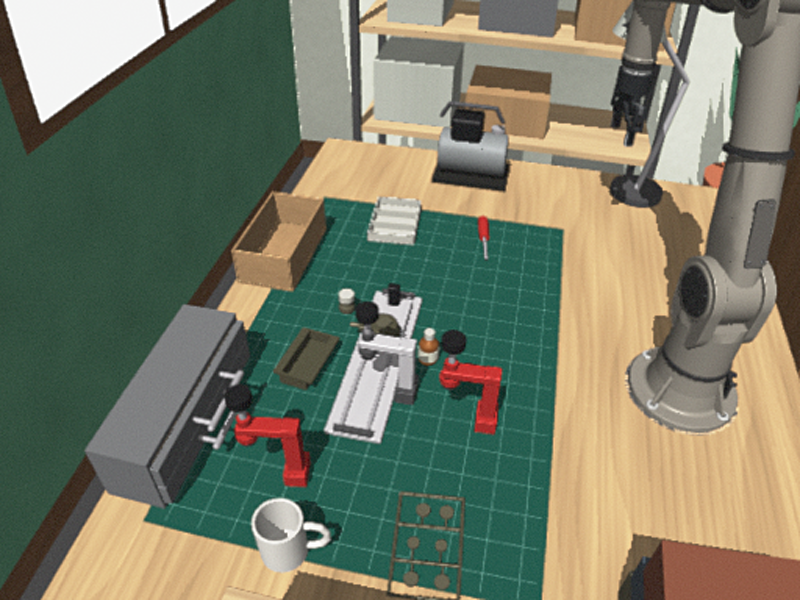

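View pics/top0.png

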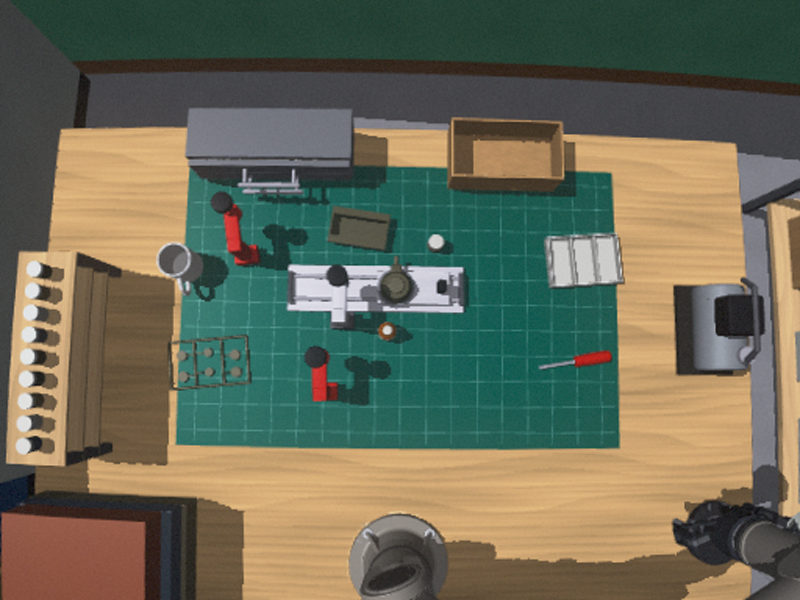

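The side view shows the real press (aluminium) with its knob near (367,312) and the tab near (394,290). In the top view the knob is near (337,275), the turret (395,287), the tab (442,286), and the track spans columns 288–465. The two red presses are look-alikes.

Run:
```python
from h import *
t=vision.grab_frame("top")[160:220,178:306];s=vision.grab_frame("side")[172:288,200:284]
a=cv2.resize(t[:,:,::-1],None,fx=6,fy=6,interpolation=cv2.INTER_CUBIC);cv2.imwrite("pics/tc.png",a)
b=cv2.resize(s[:,:,::-1],None,fx=5,fy=5,interpolation=cv2.INTER_CUBIC);cv2.imwrite("pics/sc.png",b)
print(a.shape,b.shape)
```

```text
(360, 768, 3) (580, 420, 3)
```

View pics/tc.png

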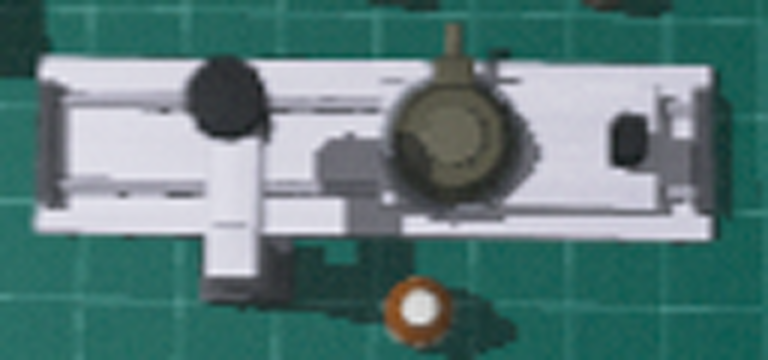

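View pics/sc.png

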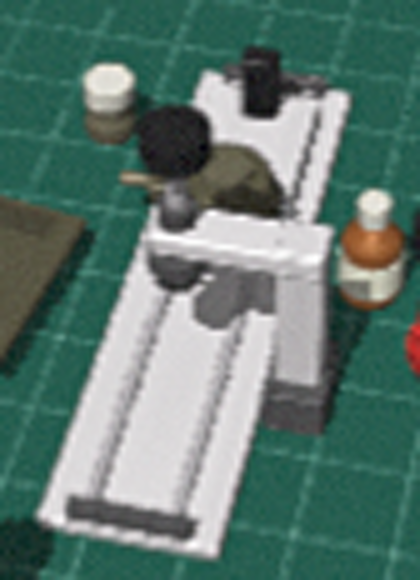

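Top crop: track corners (38,57), (712,67), (712,240), (32,233), knob (227,97), turret hatch (452,135), tab top (630,138). Side crop: track corners (205,70), (350,92), (40,520), (218,555), knob top (173,131), tab top (263,56). Next I fit the geometry jointly over both views.

```bash
cat > fit.py <<'E'
from h import *
T=lambda *p:(np.array(p)+.5)/6-.5+[178,160]
S=lambda *p:(np.array(p)+.5)/5-.5+[200,172]
def world(q,x,y,z):
    c,s=np.cos(q[2]),np.sin(q[2]); return np.array([q[0]+c*x-s*y,q[1]+s*x+c*y,z])
# q: x,y,yaw,track top height, tab y, tab z, knob y, knob z ; camera offsets
def obs(q):
    h=q[3]; C=[(.05,-.22),(-.05,-.22),(.05,.16),(-.05,.16)]
    o=[("top",(*c,h),T(*p),1) for c,p in zip(C,[(712,67),(712,240),(38,57),(32,233)])]
    o+=[("side",(*c,h),S(*p),1) for c,p in zip(C,[(205,70),(350,92),(40,520),(218,555)])]
    o+=[("top",(0,q[4],q[5]),T(630,138),1),("side",(0,q[4],q[5]),S(263,56),1),
        ("top",(0,q[6],q[7]),T(227,97),1),("side",(0,q[6],q[7]),S(173,131),1),("top",(0,q[4]+.095,.068),T(452,135),1)]
    return o
def res(q): return np.concatenate([w*(proj(n,world(q,*P))[0]-u) for n,P,u,w in obs(q)])
if __name__=="__main__":
    q0=[.5,0,0,.015,-.18,.076,.08,.198]
    r=least_squares(res,q0); q=r.x; print(q.round(4),np.degrees(q[2])); print(r.fun.reshape(-1,2).round(1))
    sd=np.sqrt(np.diag(np.linalg.inv(r.jac.T@r.jac))*.5**2);print(sd.round(4))
    print("tri tab",tri(S(263,56),T(630,138)),"knob",tri(S(173,131),T(227,97)))
    q1=q.copy()
    g=least_squares(lambda v:res([*v[:5],.076,v[5],.198]),[*q[:5],q[6]]).x; print("fixed z",g.round(4))
    print("tab",world(g,0,g[4],.076),"knob",world(g,0,g[5],.198),"travel",g[5]-g[4]-.095)
    np.save("g.npy",g)
E
python3 fit.py
```

```text
[ 0.58    0.0866  0.0021  0.0123 -0.1677  0.0783  0.0385  0.1973] 0.12047732635759276
[[-0.1 -0.5]
 [-0.   0. ]
 [-0.  -0.3]
 [ 0.  -0.2]
 [ 0.1  0.3]
 [ 0.5  0.4]
 [-0.3 -0.2]
 [ 0.2 -0.4]
 [ 0.1 -0.5]
 [-0.1  0.1]
 [-0.2 -0.2]
 [ 0.9  0. ]
 [ 0.   0. ]]
[0.0005 0.0008 0.0027 0.0014 0.0014 0.0023 0.0015 0.002 ]
tri tab (array([ 0.57919949, -0.08059047,  0.07908956]), array([ 0.21307786,  0.03752915, -0.02024928, -0.22003405])) knob (array([0.58114419, 0.12476208, 0.19650786]), array([ 0.49709257,  0.09629488, -0.06004983, -0.56057564]))
fixed z [ 0.58    0.0866  0.0024  0.0123 -0.1682  0.0387]
tab [ 0.58038625 -0.08158576  0.076     ] knob [0.57989105 0.12536453 0.198     ] travel 0.11195088388195387
```

Run:
```python
from fit import *
g=np.load("g.npy"); yaw=np.degrees(g[2]); o=[180,0,yaw]
print(robot.current_eef_rot(),robot.tip_reach)
a=world(g,0,g[4],.06); b=world(g,0,g[5]-.095,.06)
fingers.gripper_to(0.6,25)
robot.move_to([a[0],a[1],.17],o)
robot.line_to(a,o,.1,f_stop=8)
print(robot.current_tool_pos(),robot.current_contact_force())
fingers.gripper_to(0.0,25)
print(robot.current_finger_gap(),robot.current_gripper_force(),robot.current_contact_force(),robot.current_time_s())
print(robot.line_to(b,o,.05,f_stop=15),robot.current_tool_pos(),robot.current_contact_force(),robot.current_time_s())
for n,(r0,r1,c0,c1,f) in {"top":(160,220,178,306,6),"side":(172,288,200,284,5)}.items():
    im=vision.grab_frame(n)[r0:r1,c0:c1,::-1]; cv2.imwrite(f"pics/{n}2.png",cv2.resize(im,None,fx=f,fy=f,interpolation=cv2.INTER_CUBIC))
```

```text
[1.79996185e+02 7.82208495e-04 1.58644225e+01] 0.017
[ 0.58114413 -0.08158811  0.06083613] [-0.17529095 -0.61362741 -0.19646088]
0.20771098735264767 31.167733669281006 [-0.20820838 -0.97660607  2.35794063] 5.2083
False [0.58049023 0.03002579 0.06056322] [-1.41135032 -2.3654744   5.50595118] 7.6
```

View pics/top2.png

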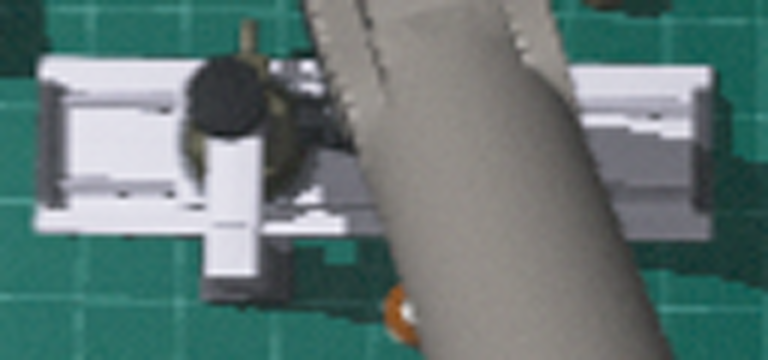

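View pics/side2.png

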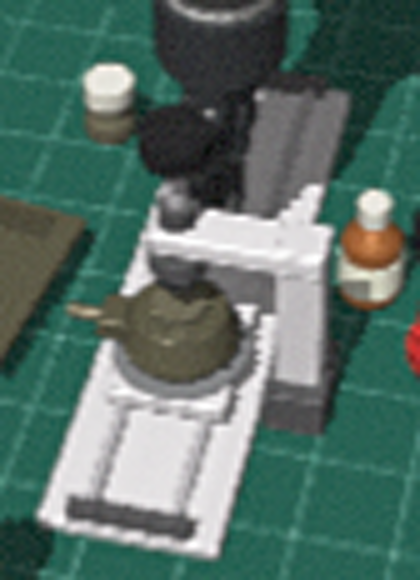

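The top view shows the turret beneath the plunger, edges about 181–310, barrel tip (248,25). The side view shows the pad directly above the hatch, near (180,285). I'll check the centring numerically using the barrel shift and the press arm edges.

Run:
```python
from fit import *
g=np.load("g.npy")
f=lambda n,P:((proj(n,P)[0]-([178,160] if n=="top" else [200,172])+.5)*(6 if n=="top" else 5)-.5).round(1)
for x in(-.015,-.04,-.06): print("arm",x,[f("top",world(g,x,g[5]+d,.13)) for d in(.014,-.014)])
print("column top",f("top",world(g,-.083,g[5]+.014,.13)),f("top",world(g,-.083,g[5]-.014,.13)))
# barrel displacement by template match
A=cv2.imread("pics/tc.png",0);B=cv2.imread("pics/top2.png",0)
t=A[15:62,432:475]; m=cv2.matchTemplate(B[5:80,200:300],t,cv2.TM_CCOEFF_NORMED);_,v,_,l=cv2.minMaxLoc(m);dx=l[0]+200-432;print("barrel shift",dx,l[1]+5-15,v)
for z in(.04,.05,.055): print(z,f("top",world(g,.05,g[4]+.095+.1116,z))-f("top",world(g,.05,g[4]+.095,z)),"hatch",f("top",world(g,.0,g[4]+.095,z)))
# pad in side, hatch in side
print("pad side",f("side",world(g,0,g[5],.088)),[f("side",world(g,x,g[5]+y,.088)) for x,y in((.014,0),(-.014,0),(0,.014))])
print("turret rim side",[f("side",world(g,x,g[5]+y,.03)) for x,y in((.035,0),(-.035,0),(0,.035))])
print("turret rim top",[f("top",world(g,0,g[5]+y,.03)) for y in(.035,-.035)],"before",[f("top",world(g,0,g[4]+.095+y,.03)) for y in(.035,-.035)])
```

```text
arm -0.015 [array([207.4, 144.8]), array([262.5, 145.5])]
arm -0.04 [array([206.3, 193.8]), array([261.6, 194.4])]
arm -0.06 [array([205.4, 233.1]), array([260.8, 233.8])]
column top [204.5 278.5] [260.  279.2]
barrel shift -205 -5 0.7580857276916504
0.04 [-202.6   -2.6] hatch [452.  141.8]
0.05 [-204.3   -2.7] hatch [452.4 139.4]
0.055 [-205.1   -2.7] hatch [452.6 138.2]
pad side [181.2 278.4] [array([156.6, 274.2]), array([205.9, 282.5]), array([174.9, 296.4])]
turret rim side [array([123.7, 338.5]), array([242.9, 359.2]), array([167.7, 394.6])]
turret rim top [array([185.6, 140.9]), array([312.4, 142.4])] before [array([388.3, 143.4]), array([514.8, 145. ])]
```

Run:
```python
from fit import *
g=np.load("g.npy"); o=[180,0,np.degrees(g[2])]
p=np.array(robot.current_tool_pos())
fingers.gripper_to(0.45)
robot.line_to([p[0],p[1],.26],o,.12)
fingers.gripper_to(0.0,30)
robot.line_to([p[0]-.05,p[1]-.2,.28],o,.15)
ims=[]
for n,(r0,r1,c0,c1,f) in {"top":(160,220,178,306,6),"side":(172,288,200,284,5)}.items():
    im=vision.grab_frame(n)[r0:r1,c0:c1,::-1]; im=cv2.resize(im,None,fx=f,fy=f,interpolation=cv2.INTER_CUBIC);cv2.imwrite(f"pics/{n}3.png",im)
    ims.append(im[:360,:400] if n=="top" else im[:580,:390])
c=np.zeros((580,790,3),np.uint8);c[:360,:400]=ims[0];c[:,400:790]=ims[1];cv2.imwrite("pics/c3.png",c)
print(robot.current_time_s(),robot.current_tool_pos(),robot.current_finger_gap(),robot.current_contact_force())
```

```text
11.9333 [ 0.53078244 -0.16871403  0.2799651 ] -0.0030351285580610707 [ 0.47733763 -0.34450959 -0.14830516]
```

View pics/c3.png

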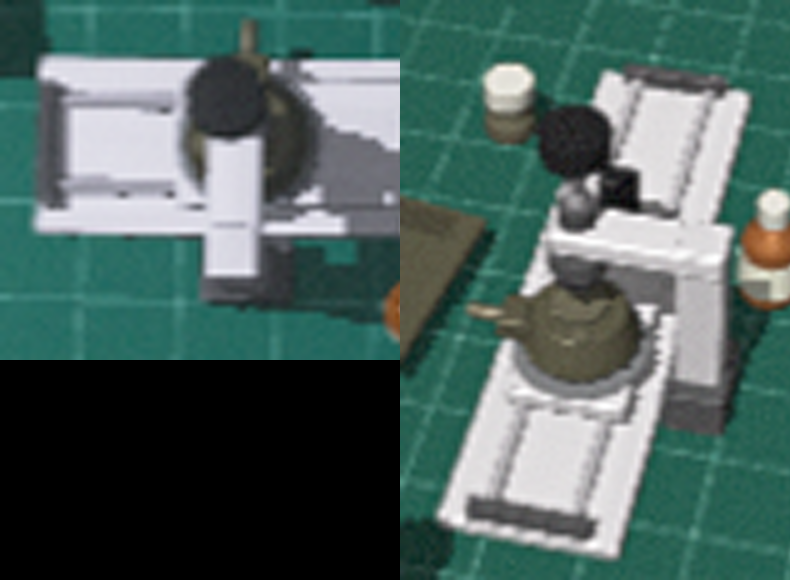

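The tab is released and the carriage stayed put. The turret is centred under the pad (top edges about 181–312; in the side view the pad at (580,275) sits over the hatch). Next I press.

Run:
```python
from fit import *
g=np.load("g.npy"); o=[180,0,np.degrees(g[2])]
k=world(g,0,g[5],0)
L=lambda z,v,**a:robot.line_to([k[0],k[1],z],o,v,**a)
robot.line_to([k[0],k[1],.28],o,.15); L(.228,.08); robot.pause(.3)
f0=np.array(robot.current_contact_force())
hit=L(.205,.015,f_stop=2.5)
z0=robot.current_tool_pos()[2]; print(hit,z0,f0,robot.current_contact_force(),robot.current_time_s())
if hit and abs(z0-.215)<.006:
    for d in (.003,.008,.013,.017,.019,.020,.021,.022,.023):
        L(.215-d,.02); robot.pause(.15)
        print(d,robot.current_tool_pos().__array__().round(4) if hasattr(robot.current_tool_pos(),'__array__') else robot.current_tool_pos(),(np.array(robot.current_contact_force())-f0).round(2))
print(robot.current_time_s())
```

```text
True 0.2142683807296721 [-0.78797509 -0.68253671 -0.17379717] [1.01656135 0.10021335 4.51622647] 16.1167
0.003 [0.5799 0.1253 0.2121] [-0.25  0.95  4.21]
0.008 [0.5799 0.1253 0.2071] [-0.62  0.1   5.33]
0.013 [0.5799 0.1254 0.2023] [-0.89  0.32  5.66]
0.017 [0.5799 0.1254 0.1984] [-0.84  0.6   6.92]
0.019 [0.5799 0.1254 0.1965] [-0.16  0.61  6.45]
0.02 [0.5799 0.1254 0.1955] [-1.21  0.55  7.52]
0.021 [0.5799 0.1254 0.1949] [-1.68  0.15  8.  ]
0.022 [0.5799 0.1254 0.1941] [-1.89 -1.09  8.88]
0.023 [0.5799 0.1254 0.1934] [-2.06  0.62 10.04]
20.1167
```

Run:
```python
from fit import *
g=np.load("g.npy"); o=[180,0,np.degrees(g[2])]
k=world(g,0,g[5],0); f0=np.array([-.79,-.68,-.17]); c=.1905
for i in range(4):
    robot.line_to([k[0],k[1],c],o,.01); robot.pause(.4)
    z=np.mean([robot.current_tool_pos()[2] for _ in range(5)])
    print(c,z.round(4),(np.array(robot.current_contact_force())-f0).round(2))
    if z-.1900<.0003: break
    c-=(z-.1900)*.9
ims=[]
for n,(r0,r1,c0,c1,f) in {"top":(160,220,178,306,6),"side":(172,288,200,284,5)}.items():
    im=vision.grab_frame(n)[r0:r1,c0:c1,::-1]; im=cv2.resize(im,None,fx=f,fy=f,interpolation=cv2.INTER_CUBIC)
    ims.append(im)
cv2.imwrite("pics/s4.png",ims[1])
robot.pause(3.5)
print(robot.current_tool_pos(),np.mean([np.array(robot.current_contact_force())-f0 for _ in range(10)],0).round(2),robot.current_time_s())
```

```text
0.1905 0.1922 [-3.03 -1.52 11.56]
0.1885352875471879 0.1906 [-3.33 -1.16 12.32]
0.1879695848869249 0.1902 [-3.2  -1.8  12.35]
[0.57992694 0.12540974 0.19018088] [-3.82 -1.47 13.35] 25.8167
```

View pics/s4.png

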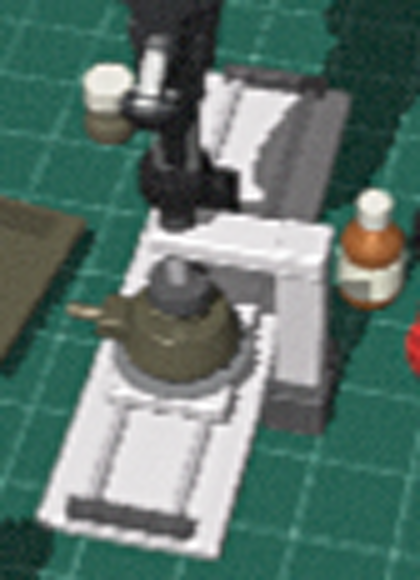

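The pad sits on the hatch at (178,295) with the closed fingers on the knob at (180,185). The push is 13.4 N at about 24.8 mm of travel, held for over 3 s, so I'm handing in.

```bash
python3 -c "
from station import robot,workorder
print(robot.current_tool_pos()[2]); print(workorder.close_job())"
```

```text
0.1901808834738776
the job is handed in; nothing more can be done
None
```

The turret sits centred under the plunger, and the job is handed in with the knob still held down: about 24.8 mm of travel and 13.4 N, so the foam is about half squashed, held for over 3 s, with about 26 s of the 51 s used.

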